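# Square the power supply to the bench fence

## Task

Ready the open-frame power supply for clamping: walk it round on the bench with fingertip pushes near its corners until its plain back wall, the one opposite the terminal strip, lies flat against the face of the low angle fence along its whole width, with no overhang past the fence's ends. It must stay on its feet: do not lift or tip it. Push only on the metal walls of its chassis, never on the terminal strip, the transformer or the circuit board, and leave the other things on the bench where they are.

Things in the scene. Friction and masses are not known exactly. Their poses are not given: they have to be found in the camera images.
- psu: Open-frame power supply, about 0.9 kg, an aluminium tray 100 mm (its x) by 130 mm (its y), too wide to grip. Walls 3 mm thick from 4 mm above the bench to 40 mm (front and back, x -50 and +50) or 28 mm (sides, y +-65). Origin: middle of the footprint at bench level; x points out of the plain back wall, -x out of the front wall with the terminal strip. Starts turned and well short of the fence.
- psu_strip: Black terminal strip on the outside of the power supply's front wall, in its middle: 46 mm wide (y +-23 mm), standing 17 mm out of the wall (to x -67), 14 to 35 mm above the bench, so the front wall is bare for 42 mm at each end. Origin and axes are the power supply's. Not to be pushed on.
- psu_parts: What the tray carries: transformer (right half, top 46 mm above the bench) and circuit board with capacitors (left half). It puts the centre of mass about 16 mm to the -y side of the middle. Origin and axes are the power supply's. Not to be pushed on. The tray slides at a friction of about 0.6 on four rubber feet, 14 mm across, at x +-35, y +-45 mm.
- psu_back_left (a point): Left end of the power supply's back wall (power supply frame x +50, y +65, z +20 mm), on its outer face.
- psu_back_right (a point): Right end of the power supply's back wall (power supply frame x +50, y -65, z +20 mm), on its outer face.
- fence: Fixed aluminium angle fence, 270 mm long (its y, +-135), 30 mm high; its foot, gussets and a toggle clamp (thrown back, 120 mm high) stand behind it. Origin: middle of its front face at bench level; the face is the plane x = 0, -x points out of it to the robot's side. The squared power supply has its origin at x -50 mm here and the same yaw; it starts 40 to 75 degrees counter-clockwise of that.
- screwdriver: Yellow-handled screwdriver, 190 mm long, lying along its x axis left of the fence; origin under its middle. Loose, to be left where it lies.
- heatsink: Finned aluminium heat sink, 60 x 40 mm, 27 mm high, beyond the left end of the fence; origin centre of its underside. Loose, to be left where it lies.
- capacitor: Blue can capacitor standing upright, 35 mm across, 55 mm high, right of the power supply; origin centre of its underside. Loose, to be left where it lies.
- solder_reel: Grey reel standing on its flange, 60 mm across, 46 mm high, beyond the right end of the fence; origin centre of its underside. Loose, to be left where it lies.
- spanner: Flat steel spanner, 150 mm long, lying on the left; origin under its middle. Loose, to be left where it lies.
- multimeter: Yellow hand multimeter lying on its back, 170 x 80 mm, 45 mm high, on the right; origin centre of its underside. Loose, to be left where it lies.
- screw_tray: Open grey screw tray with three compartments, 80 x 110 mm, 22 mm high, on the left near the robot; origin centre of its underside. Loose, to be left where it lies.
Things that resemble listed ones, but are neither listed nor needed, are in the scene too. Leave any purple look-alike of the psu alone.

How it is judged (in metres and radians):
At the end, for the whole second after the job is handed in: The power supply stands at rest on its feet with both ends of its plain back wall within 3 mm of the fence's front face and neither end past the ends of the fence (x of psu_back_left in the frame of fence between -0.003 and 0.003 m and y of psu_back_left in the frame of fence between -0.135 and 0.135 m and x of psu_back_right in the frame of fence between -0.003 and 0.003 m and y of psu_back_right in the frame of fence between -0.135 and 0.135 m and height (world z) of psu below 0.004 m and angle between psu's own z axis and vertical below 0.04 rad and linear speed of psu below 0.01 m/s); the robot touches nothing.
It fails at once if the power supply is lifted or tipped (more than 8 mm off the bench or 0.12 rad) (height (world z) of psu above 0.008 m or angle between psu's own z axis and vertical above 0.12 rad).
It fails at once if the robot pushes on the terminal strip (contact force between any of the fingers, the arm and psu_strip above 2 N).
It fails at once if the robot pushes on the transformer or the circuit board (contact force between any of the fingers, the arm and psu_parts above 2 N).
It fails at once if another thing on the bench is disturbed (moved more than 15 mm) (distance of any of screwdriver, heatsink, capacitor, solder_reel, spanner, multimeter, screw_tray from where it was at the start of the episode above 0.015 m).
It also fails if it takes over 72 s, if anything falls off the work surface, if the arm or the gripper's body presses on something with over 40 N, if the wrist force passes 120 N, or if a joint passes its speed limit or range.

## Robot

A 6-joint arm with a two-finger parallel gripper is mounted at the origin on the work surface. World frame = base frame: x ahead of the robot, y to its left, z up, the work surface at z = 0. Lengths are in m, angles in degrees, forces in N, time in s.
With the tool pointing down it reaches from about 0.275 to 0.85 m from the base axis. Payload 5.2 kg.
Tool frame: the origin (TCP) lies midway between the tips of the shut fingers; the grasp point (between the pads) lies 19 mm behind it; z points along the fingers, y is the line along which they close (so a half turn about z gives the same grasp; the last joint's range is limited). The gripper opens to 85 mm and grips with 20 to 120 N. Pads are 22 mm wide; open, the fingers measure 114 mm over their backs; the gripper's body (76 mm by 85 mm) begins 54 mm behind the grasp point. The pads swing forward as they close: fully open they stand 13 mm farther back than shut.
Start: joints at [64.24, 14.817, 87.949, -0, 77.235, -11.62], TCP at [0.134, 0.533, 0.231] pointing down, gripper open.
Joint ranges: [-179.93, 179.93], [-52.35, 119.4], [10.71, 147.94], [-69.91, 249.91], [12.55, 155.21], [-178.61, 178.61]. Speed limits (degrees/s): [147.25, 147.25, 180, 180, 180, 180].

## Interface

Orientations are given as [roll, pitch, yaw] about the fixed x, y, z axes, in that order (R = Rz(yaw) Ry(pitch) Rx(roll)).
In Python, from cell import get_obs, get_image, get_calibration, sign_off gives the robot as it stands. The module is installed in compiled form; this text tells all that it offers.
- The arm moves only by the tool move_arm, never from a script. Its argument "commands" is a list of rows, each a list of 4 numbers: the shift along the tool's x, y, z in mm, then the turn about the tool's z in degrees. In form: [[dx, dy, dz, yaw], ...]. A call has 1 to 20 rows; each row is the pose to reach, as a shift and turn from the pose commanded when the call began, along the tool's axes at that moment; what a row does not reach only later rows make up. A row lasts 1/10 s, in which the tool goes at most 50 mm and 8.59 degrees, less where a joint would pass 70% of its speed; a pose out of reach is approached as far as the arm can. A call with a gripper value outside its range is refused whole. "jaw" is the opening, from -1 (shut) to 1 (fully open), set as the call begins (left out, the last holds). The fingers move at their own pace and stop on an object; the grip force is fixed at half the most. Time passes only in rows, so rows that repeat a pose let the fingers close. It gives the time, the measured TCP pose, the force, the opening and the grip force at its end, in the units of the state.
- get_obs(): the state, without advancing time (a new reading comes with each control period).
- get_image(name): name is "scene" or "top" or "wrist"; returns the picture (384x512x3 uint8, red, green, blue); there is no depth.
- get_calibration(name): a dict with "K" (3x3 intrinsics, pixels), "rvec" (rotation vector, rad) and "tvec" (3), from world to camera coordinates, as OpenCV has them. Camera axes: x right, y down, z forward; pixel columns grow to the right and rows downward; lengths in m; the calibration is good to about 2 mm. A picture is of the moment at which its call begins: read the wrist's pose just before it. get_calibration takes no time and is no camera call; for the wrist camera it gives the pose at the moment of the call.
- sign_off(): hands the job in; it is judged then, once.
The state is a dict: "time_s": time; "joints": joint angles; "dq": joint speeds; "joint_efforts": joint torques, N m; "tool_pos": TCP position; "tcp_rot": TCP orientation; "wrist_force": force on the tool from outside, world axes, zero at the start; "torque": the same for the moment, N m; "opening": opening from 0.0 (shut) to 1.0 (fully open); "grasp_force": force on a finger pad.
Only numpy, scipy, OpenCV 4.12 (cv2) and the standard library are available. Lean on these libraries where they do the work, as an engineer would, in place of code of your own. Each camera call takes 0.05 s, during which the arm holds its last target. There are 200 camera calls.

## Working session

There is one attempt and no reset: what is moved stays moved. The work goes in short steps, Python scripts to look and compute and a tool call to move; the robot and the scene stay as the last step left them, time stands still between calls to the robot, and variables do not carry over. Pictures are saved under pics/ and viewed, at most 10 in all, crops included, and the job is handed in when it is done.

Besides the shell and the picture viewer there is one more tool, called after "Request:" as name([rows], argument=value, ...), one row to a line, values as JSON. move_arm: Moves the arm, as the interface text tells. Its arguments: {"type":"object","properties":{"commands":{"type":"array","items":{"type":"array","items":{"type":"number"}}},"jaw":{"type":"number"}},"required":["commands"]}

```bash
mkdir -p pics
python3 - <<'E'
from cell import *
import cv2,numpy as np
for n in("top","scene"):
    im=get_image(n);cv2.imwrite(f"pics/{n}0.png",cv2.cvtColor(im,cv2.COLOR_RGB2BGR))
    c=get_calibration(n);print(n,c)
o=get_obs();print(o)
E
```

```text
top {'K': array([[396.34230749,   0.        , 258.0168574 ],
       [  0.        , 396.34230749, 191.49149519],
       [  0.        ,   0.        ,   1.        ]]), 'rvec': array([ 2.18376802, -2.21111247,  0.09289575]), 'tvec': array([-0.04061098,  0.54472254,  1.03533046])}
scene {'K': array([[402.52375868,   0.        , 249.81908518],
       [  0.        , 402.52375868, 189.64138842],
       [  0.        ,   0.        ,   1.        ]]), 'rvec': array([ 2.30971875,  0.86695602, -0.29980046]), 'tvec': array([-0.39134739, -0.2515976 ,  1.38659198])}
{'time_s': 0.1, 'joints': array([ 6.42408335e+01,  1.48558927e+01,  8.80049327e+01, -2.39642721e-03,
        7.72350399e+01, -1.16185238e+01]), 'dq': array([-0.05386497, -0.04405604, -0.17301743, -0.01863681, -0.10172931,
       -0.01660963]), 'joint_efforts': array([ 1.95471941e-03, -4.46971393e+01, -2.91250491e+01, -3.90627847e-04,
        6.27945861e-03, -1.44148902e-05]), 'tool_pos': array([0.13413572, 0.53289856, 0.23054935]), 'tcp_rot': array([-1.79905628e+02, -1.70183170e-02,  1.65859875e+02]), 'wrist_force': array([-0.03763458,  0.23173522,  0.69302639]), 'torque': array([ 0.00419707, -0.00842652,  0.02552744]), 'grasp_force': 0.0, 'opening': 1.0048618648816228}
```

View pics/top0.png

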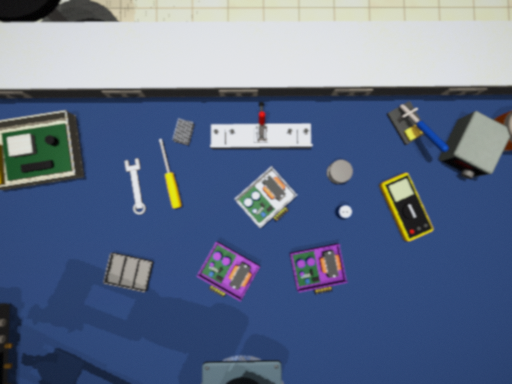

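View pics/scene0.png

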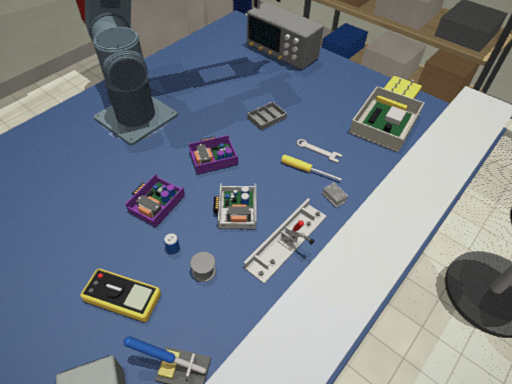

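The top view shows the white or aluminium psu at (266,196) with its strip at (281,213), lower right. The fence is at (261,136), the capacitor at (345,211) and the reel at (340,171). Two purple look-alikes sit at (228,270) and (318,267), and the beige tray with the green board at (35,150) is also not wanted. I choose the aluminium-coloured one at (266,196) and check it in a close crop.

Run:
```python
import cv2,numpy as np
a=cv2.imread("pics/top0.png")[112:236,205:315];b=cv2.imread("pics/scene0.png")[170:290,200:340]
a=cv2.resize(a,None,fx=4.6,fy=4.6,interpolation=cv2.INTER_CUBIC)
cv2.imwrite("pics/ct.png",a)
b=cv2.resize(b,None,fx=5,fy=5,interpolation=cv2.INTER_CUBIC);cv2.imwrite("pics/cs.png",b)
```

```text
(no output)
```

View pics/ct.png

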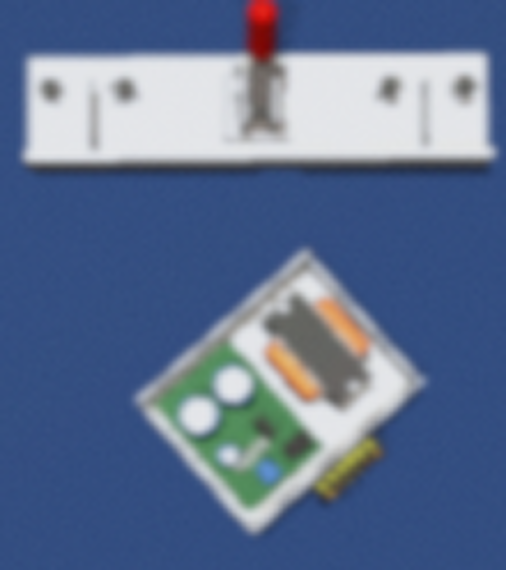

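View pics/cs.png

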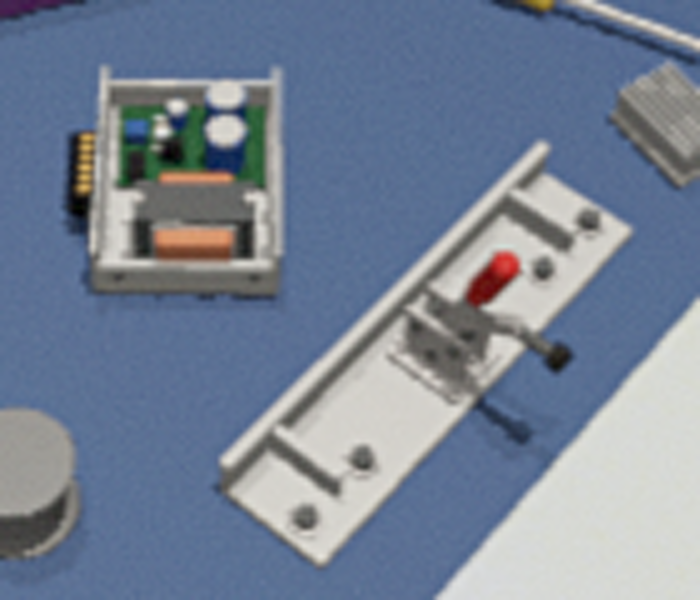

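The crop confirms the choice. In the crop, the psu corners are about (306,250) back-right, (425,381) front-right, (253,533) front-left and (137,398) back-left. The strip is on the lower-right wall and the board is on the left half, so yaw is about 48°. The fence's front top edge runs from (25,160) to (493,155). The second crop shows the same things from the side. Next I measure.

```bash
cat > h.py <<'E'
from cell import *
import cv2,numpy as np
np.set_printoptions(precision=4,suppress=True)
def cam(n):
    c=get_calibration(n);R=cv2.Rodrigues(c["rvec"])[0];return c["K"],R,np.ravel(c["tvec"])
def ray(n,p,z):
    K,R,t=cam(n);C=-R.T@t;d=(np.c_[np.atleast_2d(p),np.ones(len(np.atleast_2d(p)))]@np.linalg.inv(K).T)@R
    return C+d*((z-C[2])/d[:,2])[:,None]
def tri(p,q):
    P=[(lambda K,R,t:K@np.c_[R,t])(*cam(n)) for n in("top","scene")]
    X=cv2.triangulatePoints(P[0],P[1],np.float64(p).T,np.float64(q).T);return (X[:3]/X[3]).T
def quad(im,box,mask):   # largest blob in box -> hull, 4-corner fit by lines
    x0,y0,x1,y1=box;m=np.zeros(mask.shape,np.uint8);m[y0:y1,x0:x1]=mask[y0:y1,x0:x1]
    c=max(cv2.findContours(m,cv2.RETR_EXTERNAL,cv2.CHAIN_APPROX_NONE)[0],key=cv2.contourArea);return c
def white(im):
    h=cv2.cvtColor(cv2.GaussianBlur(im,(3,3),0),cv2.COLOR_RGB2HSV);return ((h[...,1]<75)&(h[...,2]>110)).astype(np.uint8)*255
E
python3 - <<'E'
from h import *
f=lambda p:(np.array(p)+.5)/4.6-.5+[205,112]
g=lambda p:np.array(p)/5-.4+[200,170]
psu=f([(306,250),(425,381),(253,533),(137,398)])   # BR FR FL BL
fen=f([(24,160),(494,154)])
print("tri BL,BR,fenceL,fenceR",tri([psu[3],psu[0],fen[0],fen[1]],g([(278,67),(276,270),(546,143),(224,468)])))
P=ray("top",psu,.04);F=ray("top",fen,.03)
print(P,F)
d=lambda a,b:np.linalg.norm(a-b)
print("sizes",d(P[0],P[3]),d(P[1],P[2]),d(P[0],P[1]),d(P[2],P[3]),"fence",d(*F))
ang=lambda v:np.degrees(np.arctan2(v[1],v[0]))
print("psu yaw",ang(P[3]-P[0])-90,ang(P[2]-P[1])-90,ang(P[0]-P[1]),ang(P[3]-P[2]),"fence",ang(F[0]-F[1])-90)
print("centre",P.mean(0),F.mean(0))
c=quad(0,(205,160,315,240),white(get_image("top")));r=cv2.minAreaRect(c);print(r,ray("top",[r[0]],.04))
E
```

```text
tri BL,BR,fenceL,fenceR [[ 0.5258  0.0142  0.0404]
 [ 0.61   -0.0841  0.0245]
 [ 0.666   0.0798  0.0254]
 [ 0.6665 -0.193   0.0235]]
[[ 0.6093 -0.0821  0.04  ]
 [ 0.5339 -0.1485  0.04  ]
 [ 0.4494 -0.0499  0.04  ]
 [ 0.5262  0.0146  0.04  ]] [[ 0.6643  0.0786  0.03  ]
 [ 0.6652 -0.1921  0.03  ]]
sizes 0.12753703617317821 0.12985473254550242 0.10044023660796503 0.10029788087287199 fence 0.27074561765906624
psu yaw 40.644849786475845 40.58264464117059 41.340094190837966 40.01709677968692 fence 0.1868894617875725
centre [ 0.5297 -0.0665  0.04  ] [ 0.6647 -0.0568  0.03  ]
((265.5423889160156, 197.00270080566406), (40.71870040893555, 50.83831787109375), 48.6522216796875) [[ 0.5282 -0.0663  0.04  ]]
```

Request:
move_arm([
  [-443,-521,60,-55],
  [-443,-521,60,-55],
  [-443,-521,60,-55],
  [-443,-521,60,-55],
  [-443,-521,60,-55],
  [-443,-521,60,-55],
  [-443,-521,60,-55],
  [-443,-521,60,-55],
  [-443,-521,60,-55],
  [-443,-521,60,-55],
  [-443,-521,60,-55],
  [-443,-521,60,-55],
  [-443,-521,60,-55],
  [-443,-521,60,-55],
  [-443,-521,130,-55],
  [-443,-521,130,-55],
  [-443,-521,130,-55],
  [-443,-521,130,-55],
], jaw=-1)

```text
time_s: 1.95
tool_pos: [0.4361, -0.0797, 0.1013]
tcp_rot: [179.9, -0.0, -139.2]
wrist_force: [0.1, 0.6, 0.7]
opening: -0.001
grasp_force: 0.0
```

Request:
move_arm([
  [0,0,30,0],
  [0,0,60,0],
  [0,0,80,0],
  [0,0,87,0],
  [0,0,87,0],
  [-5,0,87,0],
  [-8,0,87,0],
  [-10,0,87,0],
  [-12,0,87,0],
  [-14,0,87,0],
  [-16,0,87,0],
  [-18,0,87,0],
  [-20,0,87,0],
  [-20,0,87,0],
])

```text
time_s: 3.35
tool_pos: [0.4512, -0.0669, 0.0142]
tcp_rot: [179.9, -0.1, -139.1]
wrist_force: [-1.8, -1.8, 1.1]
opening: -0.0
grasp_force: 1.6
```

```bash
cat > look.py <<'E'
from h import *
import sys
im=get_image("top");cv2.imwrite("pics/%s.png"%sys.argv[1],cv2.cvtColor(im,cv2.COLOR_RGB2BGR))
o=get_obs();print(o["tool_pos"],o["tcp_rot"],o["wrist_force"],o["time_s"])
E
python3 look.py t1
python3 - <<'E'
import cv2
a=cv2.imread("pics/t1.png")[112:252,195:325]
cv2.imwrite("pics/t1c.png",cv2.resize(a,None,fx=4,fy=4,interpolation=cv2.INTER_CUBIC))
E
```

```text
[ 0.4512 -0.0669  0.0142] [ 179.9481   -0.0437 -139.1272] [-3.3602  0.3357  1.4629] 3.4
```

View pics/t1c.png

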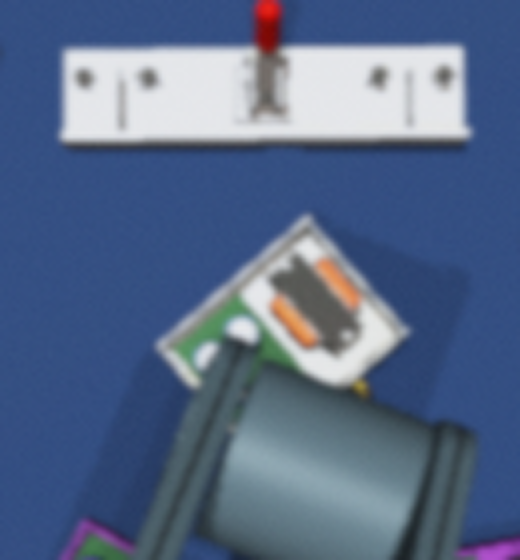

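The crop shows the arm over the psu's front. The back corners at (160,345) and (306,217) and the front-right corner at (408,332) are still visible, and the fingertip has just touched the front wall near its left end. Next is an arc push.

Request:
move_arm([
  [-2,1,0,1],
  [-4,2,0,2],
  [-6,3,0,3],
  [-8,4,0,4],
  [-10,5,0,5],
  [-12.5,6,0,6],
  [-14.5,6.5,0,7],
  [-16.7,7.2,0,8],
  [-19,8,0,9],
  [-21,8.7,0,10],
  [-23,9.4,0,11],
  [-25.5,10,0,12],
  [-27.5,10.5,0,13],
  [-30,11,0,14],
  [-32,11.5,0,15],
  [-34.3,12,0,16],
  [-34.3,12,0,16],
])

```text
time_s: 5.1
tool_pos: [0.4702, -0.0352, 0.0144]
tcp_rot: [-180.0, 0.0, -155.2]
wrist_force: [-2.2, 0.1, -0.5]
opening: 0.0
grasp_force: 0.6
```

```bash
python3 look.py t2
python3 - <<'E'
from h import *
im=cv2.cvtColor(cv2.imread("pics/t2.png"),cv2.COLOR_BGR2RGB)
a=cv2.imread("pics/t2.png")[112:252,195:325]
cv2.imwrite("pics/t2c.png",cv2.resize(a,None,fx=4,fy=4,interpolation=cv2.INTER_CUBIC))
E
```

```text
[ 0.4703 -0.0354  0.0145] [-179.9793    0.0359 -155.1358] [-1.1851  0.7985 -0.8866] 5.15
```

View pics/t2c.png

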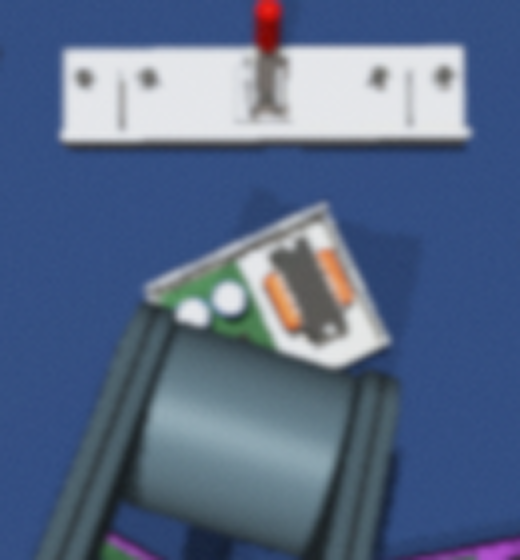

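The psu has turned. Its corners are now at crop (147,287) back-left, (327,203) back-right and (389,342) front-right. I compute the pose and add an automatic fit of the back edge to save pictures.

```bash
cat > pose.py <<'E'
from h import *
def pose(im):
    """back top edge: lowest-row (image) transition bench->psu per column, below the fence; gives BL,BR from line & extent"""
    h=cv2.cvtColor(im,cv2.COLOR_RGB2HSV)
    m=((h[...,1]<110)&(h[...,2]>100)).astype(np.uint8)
    m[:149]=0;m[225:]=0;m[:,:200]=0;m[:,322:]=0
    n,l,s,c=cv2.connectedComponentsWithStats(m)
    k=1+np.argmax(s[1:,4]);m=(l==k)
    cols=np.where(m.any(0))[0];rows=m.argmax(0)[cols]
    return cols,rows,im
def solve(BL,BR,tool=None):
    P=ray("top",[BL,BR],.04)[:,:2];v=P[0]-P[1];yaw=np.arctan2(v[1],v[0])-np.pi/2
    c=P.mean(0)-.05*np.array([np.cos(yaw),np.sin(yaw)])
    print("BL,BR",P.ravel(),"len",np.hypot(*v),"yaw",np.degrees(yaw),"centre",c)
    o=get_obs();d=o["tool_pos"][:2]-c
    print("tool in psu",np.array([[np.cos(yaw),np.sin(yaw)],[-np.sin(yaw),np.cos(yaw)]])@d*1e3,"toolyaw",o["tcp_rot"][2]%180,"F",o["wrist_force"])
E
python3 - <<'E'
from pose import *
f=lambda p:(np.array(p)+.5)/4-.5+[195,112]
solve(f((147,287)),f((327,203)))
print(ray("top",[f((389,342))],.04))
c,r,_=pose(get_image("top"));print(c[::4],r[::4])
E
```

```text
BL,BR [ 0.5647  0.0221  0.6186 -0.096 ] len 0.12982534338401092 yaw 24.490615052619116 centre [ 0.5462 -0.0577]
tool in psu [-59.8147  51.7467] toolyaw 24.86423329394964 F [-1.1851  0.7985 -0.8866]
[[ 0.527 -0.135  0.04 ]]
[231 235 239 243 247 251 255 259 263 267 271 275 279 283 287 291] [182 180 178 177 175 173 171 169 167 165 164 162 168 176 185 193]
```

Request:
move_arm([
  [-2.5,1.2,0,1.2],
  [-5,2.4,0,2.4],
  [-7.5,3.5,0,3.6],
  [-10,4.6,0,4.8],
  [-12.4,5.7,0,6],
  [-15,6.6,0,7.2],
  [-17.6,7.5,0,8.4],
  [-20.2,8.3,0,9.6],
  [-22.8,9.2,0,10.8],
  [-25.4,10,0,12],
  [-28,10.6,0,13.2],
  [-30.7,11.2,0,14.4],
  [-33.4,11.8,0,15.6],
  [-36.1,12.4,0,16.8],
  [-38.8,12.9,0,18],
  [-41.5,13.3,0,19.2],
  [-44.2,13.6,0,20.4],
  [-47,13.9,0,21.6],
  [-49.7,14.2,0,22.8],
  [-52.4,14.4,0,24],
])

```text
time_s: 7.2
tool_pos: [0.5116, -0.0002, 0.0143]
tcp_rot: [180.0, 0.0, -179.2]
wrist_force: [-2.9, -0.9, 1.9]
opening: -0.001
grasp_force: 1.8
```

```bash
python3 look.py t3
python3 - <<'E'
from pose import *
a=cv2.imread("pics/t3.png")[112:252,195:325]
cv2.imwrite("pics/t3c.png",cv2.resize(a,None,fx=4,fy=4,interpolation=cv2.INTER_CUBIC))
c,r,_=pose(get_image("top"));print(c[::4],r[::4])
E
```

```text
[ 0.5121 -0.0001  0.0143] [ 179.9908    0.0409 -179.2991] [-3.1726  1.7351 -0.4312] 7.25
[209 213 217 221 225 229 233 237 241 245 249 253 257 261 265] [195 181 174 175 176 177 178 179 179 180 181 182 183 184 183]
```

View pics/t3c.png

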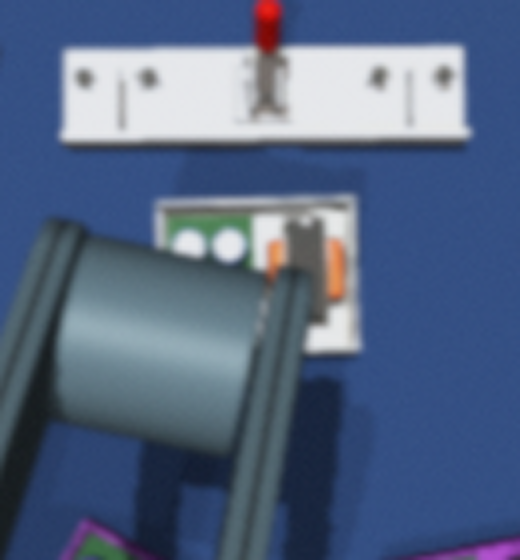

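The psu is now nearly square: back-left (155,203), back-right (357,196), front-right (361,350) in the crop.

Run:
```python
from pose import *
f=lambda p:(np.array(p)+.5)/4-.5+[195,112]
solve(f((155,203)),f((357,196)))
print("fence",ray("top",f([(62,138),(470,132)]),.03))
```

```text
BL,BR [ 0.6197  0.0164  0.623  -0.1158] len 0.1322287161617788 yaw 1.4031572801813763 centre [ 0.5714 -0.0509]
tool in psu [-58.047   52.1527] toolyaw 0.8114662472210057 F [-1.3908  0.5601  0.32  ]
fence [[ 0.665   0.0778  0.03  ]
 [ 0.6664 -0.1925  0.03  ]]
```

Request:
move_arm([
  [5,0,0,0],
  [15,0,0,0],
  [30,0,0,0.6],
  [40,0,0,0.6],
  [40,-20,-5,0.6],
  [40,-40,-5,0.6],
  [40,-51,-5,0.6],
  [40,-51,-5,0.6],
])

```text
time_s: 8.1
tool_pos: [0.4723, -0.0532, 0.0195]
tcp_rot: [-180.0, 0.1, -179.9]
wrist_force: [1.5, -0.2, -0.5]
opening: -0.002
grasp_force: 0.0
```

Request:
move_arm([
  [0,0,0,0],
  [0,0,0,0],
  [0,0,0,0],
  [0,0,0,0],
  [0,0,0,0],
  [0,0,0,0],
  [0,0,6,0],
  [0,0,12,0],
  [0,0,12,0],
], jaw=0.8)

```text
time_s: 9.0
tool_pos: [0.4713, -0.0517, 0.0063]
tcp_rot: [180.0, -0.1, -179.7]
wrist_force: [0.3, -0.8, 0.0]
opening: 0.9
grasp_force: 0.0
```

```bash
python3 look.py t4
python3 - <<'E'
from h import *
im=get_image("wrist");cv2.imwrite("pics/w4.png",cv2.cvtColor(im,cv2.COLOR_RGB2BGR))
E
```

```text
[ 0.4715 -0.0518  0.0066] [ 179.9667   -0.0906 -179.7442] [-1.0503 -0.5599 -0.1578] 9.05
```

View pics/w4.png

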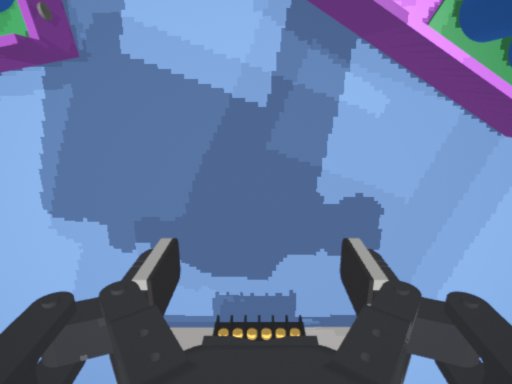

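The wrist view shows the strip at columns 213–305, centred between the open fingers (180–342), so it is straddled. The purple look-alikes are clear. Next is pushing straight with both fingertips on the bare ends.

Request:
move_arm([
  [-10,0,0,0],
  [-20,0,0,0],
  [-30,0,0,0],
  [-34,0,0,0],
  [-37,0,0,0],
  [-40,0,0,0],
  [-43,0,0,0],
  [-46,0,0,0],
  [-49,0,0,0],
  [-52,0,0,0],
  [-55,0,0,0],
  [-58,0,0,0],
  [-61,0,0,0],
  [-64,0,0,0],
  [-67,0,0,0],
  [-70,0,0,0],
  [-72,0,0,0],
  [-74,0,0,0],
  [-75,0,0,0],
])

```text
time_s: 11.0
tool_pos: [0.5448, -0.0512, 0.0069]
tcp_rot: [179.9, -0.3, -179.7]
wrist_force: [-6.9, -0.0, 5.1]
opening: 0.901
grasp_force: 3.3
```

```bash
python3 look.py t5
python3 - <<'E'
from pose import *
a=cv2.imread("pics/t5.png")[112:252,195:325]
cv2.imwrite("pics/t5c.png",cv2.resize(a,None,fx=4,fy=4,interpolation=cv2.INTER_CUBIC))
E
```

```text
[ 0.5449 -0.0512  0.0069] [ 179.947    -0.259  -179.7295] [-6.226  -0.0445  3.5772] 11.05
```

View pics/t5c.png

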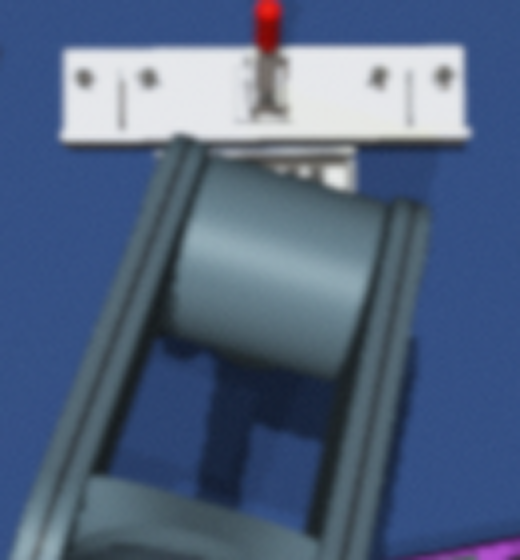

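The psu is square and about 11 mm short: back-right corner at crop (354,148), fence edge at row 133. I continue gently.

Request:
move_arm([
  [-2,0,0,0],
  [-4,0,0,0],
  [-6,0,0,0],
  [-7,0,0,0],
  [-8,0,0,0],
  [-9,0,0,0],
  [-10,0,0,0],
  [-10,0,0,0],
])

```text
time_s: 11.85
tool_pos: [0.5535, -0.0511, 0.0068]
tcp_rot: [179.9, -0.4, -179.7]
wrist_force: [-10.9, -0.0, 6.4]
opening: 0.9
grasp_force: 4.6
```

Request:
move_arm([
  [-1,0,0,0],
  [-2,0,0,0],
  [-2,0,0,0],
])

```text
time_s: 12.15
tool_pos: [0.5535, -0.051, 0.0066]
tcp_rot: [179.9, -0.6, -179.7]
wrist_force: [-14.4, -2.2, 9.7]
opening: 0.901
grasp_force: 7.4
```

Request:
move_arm([
  [-1,0,0,0],
  [-2,0,0,0],
  [-2,0,0,0],
])

```text
time_s: 12.45
tool_pos: [0.5535, -0.0508, 0.0064]
tcp_rot: [179.9, -0.9, -179.7]
wrist_force: [-20.9, -1.6, 14.0]
opening: 0.9
grasp_force: 10.3
```

The tool has stalled at x = 0.5535 m with the force rising to 21 N, so the psu is seated on the fence. I back off and check.

Request:
move_arm([
  [2,0,0,0],
  [4,0,0,0],
  [6,0,0,0],
  [10,0,0,0],
  [20,0,0,0],
  [35,0,0,0],
  [50,0,0,0],
  [50,0,-40,0],
  [50,0,-90,0],
  [100,50,-140,0],
  [130,100,-180,0],
  [130,150,-200,0],
  [130,200,-200,0],
  [130,250,-200,0],
  [130,300,-200,0],
  [130,350,-200,0],
  [130,350,-200,0],
  [130,350,-200,0],
])

```text
time_s: 14.25
tool_pos: [0.4285, 0.3031, 0.2077]
tcp_rot: [179.8, 0.1, -179.4]
wrist_force: [0.2, -0.1, 0.4]
opening: 0.901
grasp_force: 0.0
```

```bash
python3 look.py t6
python3 - <<'E'
from h import *
a=cv2.imread("pics/t6.png")[112:252,195:325]
s=cv2.imread("pics/scene0.png");s=cv2.cvtColor(get_image("scene"),cv2.COLOR_RGB2BGR);cv2.imwrite("pics/s6.png",s)
A=cv2.resize(a,(360,388),interpolation=cv2.INTER_CUBIC);B=cv2.resize(s[170:290,205:335],(420,388),interpolation=cv2.INTER_CUBIC)
cv2.imwrite("pics/c6.png",np.hstack([A,B]))
d=cv2.absdiff(cv2.imread("pics/t6.png"),cv2.imread("pics/t0.png") if 0 else cv2.imread("pics/top0.png")).max(2)
n,l,st,c=cv2.connectedComponentsWithStats((d>60).astype(np.uint8));print([list(map(int,x)) for x in st[1:] if x[4]>12])
E
```

```text
[0.4286 0.3003 0.2072] [ 179.9734    0.0319 -179.4356] [ 0.2047 -0.718  -0.0997] 14.3
[[233, 148, 64, 80, 2672], [7, 209, 115, 147, 7372], [163, 238, 8, 14, 29], [126, 258, 11, 20, 132], [136, 260, 14, 29, 217], [14, 287, 7, 26, 64], [182, 289, 9, 12, 59], [7, 301, 14, 53, 264], [18, 317, 5, 9, 34], [168, 347, 20, 29, 294], [26, 351, 9, 18, 92], [20, 355, 5, 11, 42], [84, 363, 26, 16, 128], [244, 372, 17, 8, 52], [77, 376, 5, 8, 30]]
```

View pics/c6.png

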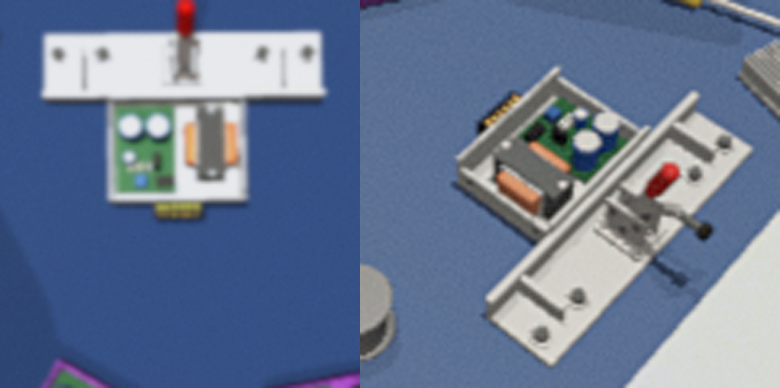

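The view shows the psu with its back wall along the fence and well inside both ends. The two top-view edges run at about (110,203)–(246,200) for the front and (43,96)–(325,92) for the fence. I check the parallelism and the gap numerically.

Run:
```python
from h import *
g=np.mean([cv2.cvtColor(get_image("top"),cv2.COLOR_RGB2GRAY).astype(float) for _ in range(4)],0);g=cv2.GaussianBlur(g,(1,3),0)
def edge(cols,r0,r1,sgn):  # subpixel centroid of the vertical gradient of one sign
    d=np.clip(sgn*np.gradient(g,axis=0)[r0:r1,cols],3,None)-3;r=np.arange(r0,r1)[:,None]
    return (d*r).sum(0)/d.sum(0)
def fit(name,cols,r0,r1,sgn,z):
    e=edge(cols,r0,r1,sgn);P=ray("top",np.c_[cols,e],z);k=np.polyfit(P[:,1],P[:,0],1);res=np.std(P[:,0]-np.polyval(k,P[:,1]))
    print(name,"x at y=.014,-.116:",np.polyval(k,[.014,-.116]),"yaw",-np.degrees(k[0]),"res",res)
fit("fence top front edge",np.r_[213:230,290:308],141,150,-1,.03)
fit("psu front top edge",np.r_[237:249,270:281],179,190,-1,.04)
fit("psu back wall top (gap bright->)",np.arange(238,280),144,152,1,.04)
print(g[141:153,[240,250,270,278]].T.round())
```

```text
fence top front edge x at y=.014,-.116: [0.6627 0.6628] yaw 0.016390638063355414 res 0.0002252606678752804
psu front top edge x at y=.014,-.116: [0.5618 0.5633] yaw 0.637917792456181 res 0.00018653136787686843
 ** On entry to DLASCL parameter number  4 had an illegal value
 ** On entry to DLASCL parameter number  4 had an illegal value
 ** On entry to DLASCL parameter number  4 had an illegal value
 ** On entry to DLASCL parameter number  4 had an illegal value
 ** On entry to DLASCL parameter number  5 had an illegal value
 ** On entry to DLASCL parameter number  4 had an illegal value<stdin>:5: RuntimeWarning: invalid value encountered in divide
Traceback (most recent call last):
numpy.linalg.LinAlgError: SVD did not converge in Linear Least Squares
```

The left end reads about 1.4 mm more gap than the right, which is 0.6° of yaw and inside tolerance. I nudge the left end home with the shut fingertips for margin.

Request:
move_arm([
  [-68,-304,0,0.4],
  [-68,-304,0,0.4],
  [-68,-304,0,0.4],
  [-68,-304,0,0.4],
  [-68,-304,0,0.4],
  [-68,-304,0,0.4],
  [-68,-304,0,0.4],
  [-68,-304,0,0.4],
  [-68,-304,50,0.4],
  [-68,-304,100,0.4],
  [-68,-304,140,0.4],
  [-68,-304,170,0.4],
  [-68,-304,185,0.4],
  [-68,-304,193,0.4],
  [-68,-304,193,0.4],
], jaw=-1)

```text
time_s: 16.05
tool_pos: [0.498, -0.0047, 0.0137]
tcp_rot: [180.0, -0.1, 179.9]
wrist_force: [0.2, 0.2, 0.1]
opening: -0.002
grasp_force: 0.0
```

Request:
move_arm([
  [-15,0,0,0],
  [-30,0,0,0],
  [-40,0,0,0],
  [-46,0,0,0],
  [-49,0,0,0],
  [-51,0,0,0],
  [-52,0,0,0],
  [-53,0,0,0],
  [-54,0,0,0],
  [-54,0,0,0],
])

```text
time_s: 17.05
tool_pos: [0.5529, -0.006, 0.0143]
tcp_rot: [180.0, -0.0, 179.9]
wrist_force: [-0.1, 0.2, 0.4]
opening: 0.002
grasp_force: 0.0
```

Request:
move_arm([
  [-1,0,0,0],
  [-2,0,0,0],
  [-3,0,0,0],
  [-3,0,0,0],
])

```text
time_s: 17.45
tool_pos: [0.554, -0.0058, 0.014]
tcp_rot: [180.0, -0.2, 179.9]
wrist_force: [-6.0, -0.5, 3.9]
opening: -0.003
grasp_force: 3.1
```

Request:
move_arm([
  [-0.7,0,0,0],
  [-1.5,0,0,0],
  [-2,0,0,0],
  [-2,0,0,0],
])

```text
time_s: 17.85
tool_pos: [0.554, -0.0057, 0.0138]
tcp_rot: [180.0, -0.5, 179.9]
wrist_force: [-11.8, -0.1, 8.3]
opening: -0.003
grasp_force: 5.8
```

Request:
move_arm([
  [2,0,0,0],
  [4,0,0,0],
  [6,0,0,0],
  [12,0,0,0],
  [25,0,0,0],
  [45,0,0,0],
  [45,0,-40,0],
  [45,0,-90,0],
  [90,50,-140,0],
  [120,100,-190,0],
  [120,150,-190,0],
  [120,200,-190,0],
  [120,250,-190,0],
  [120,300,-190,0],
  [120,300,-190,0],
  [120,300,-190,0],
])

```text
time_s: 19.45
tool_pos: [0.4379, 0.2994, 0.2048]
tcp_rot: [179.8, 0.1, -179.8]
wrist_force: [-0.1, -0.1, 0.8]
opening: 0.002
grasp_force: 0.0
```

Run:
```python
from h import *
g=np.mean([cv2.cvtColor(get_image("top"),cv2.COLOR_RGB2GRAY).astype(float) for _ in range(4)],0)
def fit(name,cols,r0,r1,sgn,z):
    d=np.clip(sgn*np.gradient(g,axis=0)[r0:r1,cols],3,None)-3;e=(d*np.arange(r0,r1)[:,None]).sum(0)/d.sum(0)
    P=ray("top",np.c_[cols,e],z);k=np.polyfit(P[:,1],P[:,0],1);x=np.polyval(k,[.014,-.116])
    print(name,x,"res",np.std(P[:,0]-np.polyval(k,P[:,1])));return x
a=fit("fence front edge, x at left,right",np.r_[213:230,290:308],141,150,-1,.03)
b=fit("psu front edge",np.r_[237:249,270:281],179,190,-1,.04);print("gap est mm",(a-b-.1)*1e3)
o=get_obs();print(o["time_s"],o["wrist_force"],o["tool_pos"])
```

```text
fence front edge, x at left,right [0.6627 0.6627] res 0.00018004026867189836
psu front edge [0.5626 0.5629] res 0.00012925453438996485
gap est mm [ 0.1299 -0.1603]
19.65 [-0.2705  0.5888  0.1895] [0.4385 0.2933 0.2041]
```

Both ends are flush, with estimated gaps of 0.13 mm and -0.16 mm, and the arm is clear.

```bash
python3 -c "
from cell import *
print(sign_off())"
```

```text
the job is handed in; nothing more can be done
None
```

I handed the job in at about 20 s with the power supply's back wall against the fence: the top camera puts both ends within about 0.2 mm of the face and inside the fence's ends, I saw no other bench item moved in the top view, and the arm is clear; no verdict was returned.

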